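# Reassemble the coffee mill and hold its lid at the half-turn run mark

### The arm

A 6-joint arm with a two-finger parallel gripper is mounted at the origin on the work surface. World frame = base frame: x ahead of the robot, y to its left, z up, the work surface at z = 0. Lengths are in mm, angles in rad, forces in N, time in s.
With the tool pointing down it reaches from about 300 to 775 mm from the base axis. Payload 14.6 kg.
Tool frame: the origin (TCP) lies on the centre line of the jaws, within the pads' length; the fingertips stand 19 mm ahead of it and the grasp point (between the pads) is the TCP; z points along the fingers, y is the line along which they close (so a half turn about z gives the same grasp; the last joint's range is limited). The gripper opens to 94 mm and grips with 3 to 60 N. Pads are 16 mm wide; open, the fingers measure 119 mm over their backs; the gripper's body (75 mm by 177 mm) begins 78 mm behind the grasp point.
Start: joints at [1.229, 0.3, 1.521, -0, 1.321, -0.067], TCP at [149.243, 529.354, 224.446] pointing down, gripper open.
Joint ranges: [-3.03, 3.03], [-0.79, 2.21], [0.23, 2.52], [-1.04, 4.18], [0, 3.07], [-2.55, 2.55]. Speed limits (rad/s): [2.22, 2.22, 2.57, 3.14, 3.14, 3.14].

### API

Orientations are given as a 3x3 rotation matrix whose columns are the frame's x, y, z axes.
In Python, from bench import env gives the robot as it stands.
- The arm moves only by the tool jog_arm, never from a script. Its argument "rows" is one flat list of numbers, 4 for each row, row after row: the shift along the tool's x, y, z each as a share of 0.15 m, from -1 to 1, then the turn about the tool's z as a share of 45 degrees, from -1 to 1. In form: [x, y, z, turn, x, y, z, turn, ...]. A call has 1 to 5 rows; each row is the pose to reach, as a shift and turn from the pose commanded when the call began, along the tool's axes at that moment; what a row does not reach only later rows make up. A row lasts 1/12 s, in which the tool goes at most 41.7 mm and 7.16 degrees, less where a joint would pass 70% of its speed; a pose out of reach is approached as far as the arm can. A call with a number of a shift or a turn outside -1 to 1 is refused whole. A call with a gripper value outside its range is refused whole. "gripper" is the closure, from -1 (fully open) to 1 (shut), set as the call begins (left out, the last holds). The fingers move at their own pace and stop on an object; "newtons" is the grip in N (left out, the last holds). Time passes only in rows, so rows that repeat a pose let the fingers close. It gives the time, the measured TCP pose, the force, the opening and the grip force at its end, in the units of the state.
- env.get_state(): the state, without advancing time (a new reading comes with each control period).
- env.capture(name): name is "scene" or "top" or "wrist"; returns the picture (480x640x3 uint8, red, green, blue); there is no depth.
- env.calibration(name): a dict with "fx", "fy", "cx", "cy" (pixels), "R" (3x3) and "t" (3): a world point X has camera coordinates R X + t; the wrist camera has in their place "hand_eye" (4x4, takes a point from camera to tool coordinates, whose origin is the TCP and whose axes are the flange's). Camera axes: x right, y down, z forward; pixel columns grow to the right and rows downward; lengths in mm; the calibration is good to about 2 mm. A picture is of the moment at which its call begins: read the wrist's pose just before it. calibration takes no time and is no camera call.
- env.close_job(): hands the job in; it is judged then, once.
Trained networks look in the newest picture that a camera, given by its name, has taken for a name from the list of things; names that differ only in an ending like _2 or _b are one class to them, and where a whole thing is asked for, a point or a joint stands for the part that bears it (a point fixed in the world has none). Each returns a list of dicts, best first, with "conf" (0 to 1); they miss things now and then, are a little off and sometimes report something else, mostly with a low value. They report only what shows in the picture. A call takes as long as a camera call. They do not tell look-alikes from the thing itself.
- env.boxes_of(name, camera): "at" ([x, y, z] in mm, in world coordinates, good to about 4 mm: the middle of the surface that is visible of it).
- env.outline_of(name, camera): "mask" (480x640 bool, what is visible of it).
- env.pinpoint(name, camera): "at" ([x, y, z] in mm, in world coordinates, good to about 4 mm: a listed point, or the origin of a listed thing).
The state is a dict: "clock": time; "joint_pos": joint angles; "qd": joint speeds; "effort": joint torques, N m; "eef_pos": TCP position; "tool_rot": TCP orientation; "ft_force": force on the tool from outside, world axes, zero at the start; "moment": the same for the moment, N m; "finger_gap": finger opening in mm; "grip_force": force on a finger pad.
Only numpy, scipy, OpenCV 4.12 (cv2) and the standard library are available. Lean on these libraries where they do the work, as an engineer would, in place of code of your own. Each camera call takes 0.05 s, during which the arm holds its last target. There are 200 camera calls.

### The job

Put the little coffee mill back together and run it: fit the blade squarely onto the square shaft in the bowl, right down, and let go of it, then lower the blue lid's two lugs through the slots in the rim until the lid is fully home. Turn the lid clockwise (seen from above) to the green half-turn mark, well short of the red mark where it would click and lock, and finish while still holding it there, because a spring turns it back when it is let go. Leave the other things on the desk where they are.

Things in the scene. Friction and masses are not known exactly. Their poses are not given: they have to be found in the camera images.
- mill: Coffee mill fixed to the desk: round dark housing 116 mm across, 83 mm high. Origin: centre of its underside, z up on its axis. Its open bowl (84 mm across at the lip, flat steel floor 70 mm above the origin) has a fixed upright square shaft in its middle; the rim has two entry slots on the mill's +x and -x, with white ticks.
- mill_shaft (a point): Top of the shaft, 94 mm above the mill's origin, on its axis. The shaft is 10 mm square, its faces square to the mill's x and y, stepped in to 8.5 and 7 mm over its last 6 mm, and stands 24 mm above the bowl's floor.
- mill_rim (a point): Centre of the rim's top, 83 mm above the mill's origin; axes as the mill's. The inward lip (inner radius 42 mm, 4.5 mm thick) leaves a channel under it 8.5 mm high, 48 mm in radius. Slots 24 mm wide at +x and -x. On the rim, from each slot clockwise (from above): green mark at 28 degrees, the half-turn; red mark at 56 degrees, where sprung balls click and lock the lid.
- blade_mid (a point): Centre, half-way up, of the loose blade, 80 g, standing bottom down: square hub 24 x 24 x 40 mm high, orange cap on top, two steel wings at the bottom along its x (60 mm tip to tip, 10 mm wide, top 6 mm up). A 12 mm square bore, square to the hub's faces, opens below, 28 mm deep: it fits at any quarter turn. Fitted, the hub stands on the bowl's floor and this point is 90 mm above the mill's origin.
- lid_mid (a point): Centre (on the axis, 40 mm above the underside) of the loose blue lid, right way up, 160 g: hollow round cover 79 mm across, 50 mm high, bar grip on top. Two lugs at its bottom edge on +x and -x, 16 mm wide, 5 mm high, reaching 47 mm from the axis; white stripes above them. Same after a half turn. Fully home it stands on the bowl's floor and this point is 110 mm above the mill's origin.
- lid_bar (a point): Centre of the lid's bar grip, on the lid's axis, 65 mm above its underside: a bar 14 mm wide (y), 52 mm long, along the lid's x and so in line with the lugs, 50 to 81 mm above the underside. z up.
- switch (a joint): Sprung switch ring hidden in the rim, pushed round by the lid's lugs: rad, 0 at rest, grows as the lid turns clockwise. The lugs meet it after about 0.11 rad (0 to 0.22) of turn, so it reads about 0.37 with the lid at the green mark; lock click at about 0.85. Its spring resists with 0.09 N m at rest, 0.13 N m at the green mark.
- dish: White ceramic dish, 110 mm across, 28 mm high, a bystander; origin at the centre of its underside.
- wood_block: Wooden block, 70 x 40 x 30 mm, a bystander; origin at the centre of its underside.
- mug: Blue mug, 76 mm across, 85 mm high, handle on +y, a bystander; origin at the centre of its underside.
- tape_roll: Roll of amber tape lying flat, 72 mm across, 19 mm high, a bystander; origin at the centre of its underside.
- stapler: Red stapler, 130 x 34 mm, 36 mm high, a bystander; origin at the centre of its underside.
- set_square: Orange plastic set square lying flat, 140 x 110 mm, 4 mm thick, a bystander; origin near its middle, underside.
Things that resemble listed ones, but are neither listed nor needed, are in the scene too. What is shaped like the part that bears lid_mid but orange is not meant. Leave any turquoise look-alike of the part that bears blade_mid alone.

How it is judged:
By the outcome, as a careful person would: the job done as asked, in the order asked, and still so for the second after the job is handed in, while the arm keeps its last pose, push and grip.
It also fails if it takes over 54 s, if anything falls off the work surface, if the arm or the gripper's body presses on something with over 40 N, if the wrist force passes 120 N, or if a joint passes its speed limit or range.

## Working session

There is one attempt and no reset: what is moved stays moved. The work goes in short steps, Python scripts to look and compute and a tool call to move; the robot and the scene stay as the last step left them, time stands still between calls to the robot, and variables do not carry over. Pictures are saved under pics/ and viewed, at most 10 in all, crops included, and the job is handed in when it is done.

Besides the shell and the picture viewer there is one more tool, called after "Call:" as name(argument=value, ...), one argument or row to a line, values as JSON. jog_arm: Moves the arm, as the interface text tells. Shift numbers are shares of 0.15 m and turn numbers shares of 45 degrees, none past 1 either way. Its arguments: {"type":"object","properties":{"rows":{"type":"array"},"gripper":{"type":"number"},"newtons":{"type":"number"}},"required":["rows"]}

```bash
mkdir -p pics; ls
cat > h.py <<'E'
import numpy as np, cv2
from bench import env
def save(n,img): cv2.imwrite(f'pics/{n}.png',img[:,:,::-1])
def proj(cam,X):
    c=env.calibration(cam); p=c['R']@np.array(X,float)+np.array(c['t']); return [c['fx']*p[0]/p[2]+c['cx'],c['fy']*p[1]/p[2]+c['cy']]
E
python3 - <<'E'
from h import *
np.set_printoptions(precision=1,suppress=True)
im=env.capture('top'); save('top',im); im=env.capture('scene'); save('scene',im)
for n in ['mill_rim','blade_mid','lid_mid','lid_bar']:
  for c in ['top','scene']:
    for d in env.pinpoint(n,c): print(n,c,round(d['conf'],2),np.array(d['at']),np.array(proj(c,d['at'])))
print(env.get_state()['clock'])
print(env.get_state()['tool_rot'], env.calibration('wrist'))
E
```

```text
pics
mill_rim top 0.76 [604.5  53.2  89. ] [291.3 216.9]
mill_rim top 0.65 [611.5 430.8   1.4] [142.9 220.2]
mill_rim scene 0.8 [605.4  56.3  85.1] [311.4 257.7]
mill_rim scene 0.4 [535.9 233.9  14.8] [385.6 310.5]
blade_mid top 0.63 [472.4 300.2  19.7] [192.9 274.6]
blade_mid top 0.57 [602.9 296.4  18.3] [194.9 222.1]
blade_mid top 0.5 [534.9 233.1  20.2] [220.1 249. ]
blade_mid scene 0.57 [599.7 293.4  21.1] [382.7 339.7]
blade_mid scene 0.55 [531.3 229.1  20.8] [385.8 306.5]
blade_mid scene 0.53 [476.5 301.3  18.1] [427.  315.1]
lid_mid top 0.83 [ 366.4 -279.7   40. ] [430.4 315.1]
lid_mid top 0.81 [ 508.9 -327.2   42.8] [448.2 256. ]
lid_mid scene 0.86 [ 367.4 -275.8   42.1] [309.7 174.9]
lid_mid scene 0.69 [ 505.6 -325.6   40.7] [260.6 184.5]
lid_bar top 0.93 [ 509.5 -328.2   64.3] [450.6 255.3]
lid_bar top 0.88 [ 368.  -280.9   65.7] [432.8 314.8]
lid_bar top 0.26 [737.   13.4   0.2] [307.8 169.1]
lid_bar scene 0.98 [ 507.2 -326.8   66.6] [259.  176.8]
lid_bar scene 0.78 [ 369.  -280.8   62.6] [308.  168.4]
0.5
[[-1.   0.3 -0. ]
 [ 0.3  1.  -0. ]
 [-0.  -0.  -1. ]] {'fx': 363.731689189641, 'fy': 363.731689189641, 'cx': 317.1460847629716, 'cy': 232.80307198617513, 'hand_eye': array([[  -0. ,   -1. ,   -0.3,   77.4],
       [   1. ,    0. ,   -0. ,   -0.4],
       [   0. ,   -0.3,    1. , -160.3],
       [   0. ,    0. ,    0. ,    1. ]])}
```

Run:
```python
import cv2,numpy as np
a=cv2.imread('pics/top.png'); b=cv2.imread('pics/scene.png')
x=cv2.resize(a[170:350,120:480],(800,400)); 
cv2.imwrite('pics/v1.png',x)
c=[]
for img,(u,v) in [(a,(193,275)),(a,(195,222)),(a,(220,249)),(b,(383,340)),(b,(386,307)),(b,(427,315)),(a,(291,217)),(a,(430,315)),(a,(448,256))]:
  c.append(cv2.resize(img[v-25:v+25,u-25:u+25],(200,200)))
cv2.imwrite('pics/v2.png',np.vstack([np.hstack(c[i:i+3]) for i in (0,3,6)]))
```

```text
(no output)
```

View pics/v1.png

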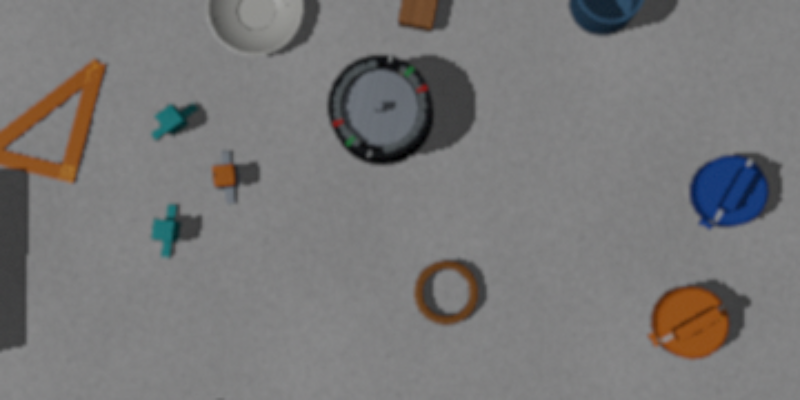

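View pics/v2.png

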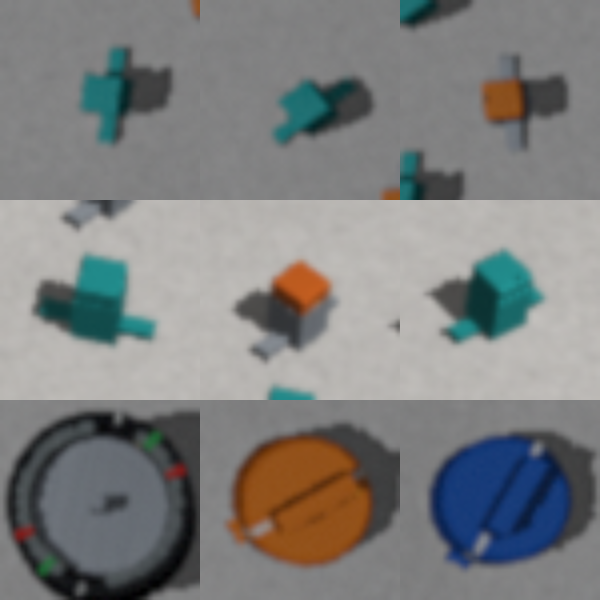

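The blade candidates in the top picture are orange-capped grey (220,249), turquoise (193,275) and turquoise (195,222). The first is the one wanted, near (533,231). The lid candidates are blue (449,256), wanted, and orange (431,315), not meant. Mill at (291,217).

```bash
cat >> h.py <<'E'
def plan(target,yaw):
    """shares (x,y,z,turn) to reach world target with tool x at yaw deg, tool pointing down"""
    s=env.get_state(); R=np.array(s['tool_rot']); d=R.T@(np.array(target)-s['eef_pos'])
    cur=np.degrees(np.arctan2(R[1,0],R[0,0])); dt=(yaw-cur+180)%360-180
    print('t',round(s['clock'],2),'pos',np.round(s['eef_pos'],1),'yaw',round(cur,2),'q6',round(s['joint_pos'][5],2),'tilt',np.round(R[2],3),'F',np.round(s['ft_force'],1),'M',np.round(s['moment'],2))
    print('shares',np.round(d/150,3),'turn',round(-dt/45,3))
def ray(u,v,z,cam='wrist'):
    """world point at height z seen at wrist pixel"""
    c=env.calibration(cam); s=env.get_state()
    T=np.eye(4); T[:3,:3]=s['tool_rot']; T[:3,3]=s['eef_pos']; T=T@c['hand_eye']
    d=T[:3,:3]@np.array([(u-c['cx'])/c['fx'],(v-c['cy'])/c['fy'],1]); o=T[:3,3]
    return o+d*(z-o[2])/d[2]
E
python3 -c "
from h import *
plan([533,231,180],185)"
```

```text
t 0.5 pos [149.3 529.3 224.4] yaw 164.25 q6 -0.07 tilt [-0. -0. -1.] F [ 0.  -0.1  0. ] M [-0.02 -0.01  0.  ]
shares [-3.002 -1.22   0.296] turn -0.461
```

Call:
jog_arm(
  rows=[-1,-0.4,0,0,-1,-0.4,0,0,-1,-0.4,0,0,-1,-0.4,0,0],
  gripper=-0.1,
)

```text
clock: 0.83
eef_pos: [278.7, 429.3, 224.5]
tool_rot: [[-0.963, 0.271, 0.0], [0.271, 0.963, 0.0], [-0.0, 0.0, -1.0]]
ft_force: [0.1, 0.4, 0.2]
finger_gap: 70.9
grip_force: 0.0
```

Call:
jog_arm(
  rows=[-1,-0.4,0,0,-1,-0.4,0,0,-1,-0.4,0,0,-1,-0.4,0,0],
)

```text
clock: 1.17
eef_pos: [407.1, 330.6, 224.7]
tool_rot: [[-0.962, 0.272, 0.0], [0.272, 0.962, 0.0], [-0.0, 0.0, -1.0]]
ft_force: [0.4, 0.4, 0.0]
finger_gap: 51.8
grip_force: 0.0
```

Call:
jog_arm(
  rows=[-1,-0.42,0.3,-0.46,-1,-0.42,0.3,-0.46,-1,-0.42,0.3,-0.46,-1,-0.42,0.3,-0.46,-1,-0.42,0.3,-0.46],
)

```text
clock: 1.58
eef_pos: [535.4, 227.3, 177.3]
tool_rot: [[-0.996, -0.084, -0.002], [-0.084, 0.996, -0.001], [0.002, -0.001, -1.0]]
ft_force: [0.1, 0.4, -0.2]
finger_gap: 52.0
grip_force: 0.0
```

Run:
```python
from h import *
plan([533,231,180],185); print(env.get_state()['finger_gap'])
im=env.capture('wrist'); save('w1',im)
for d in env.pinpoint('blade_mid','wrist')+env.boxes_of('blade_mid','wrist'): print(round(d['conf'],2),np.round(d['at'],1))
for d in env.outline_of('blade_mid','wrist'): 
  ys,xs=np.where(d['mask']); print(d['conf'],xs.mean(),ys.mean(),len(xs))
```

```text
t 1.58 pos [535.4 227.3 177.3] yaw -175.18 q6 -1.32 tilt [ 0.002 -0.001 -1.   ] F [ 0.1  0.4 -0.2] M [ 0.06  0.03 -0.03]
shares [ 0.014  0.026 -0.018] turn -0.004
51.96193939990531
0.83 [476.5 297.3  18.7]
0.7 [537.6 234.1  17. ]
0.92 [528.2 232.8  36.5]
0.88 [596.4 274.9   6.2]
0.63 [478.6 298.   36.3]
0.93 322.54777070063693 219.0684713375796 1256
0.71 371.0495356037152 287.89164086687305 323
0.62 405.0984520123839 160.39133126934985 1615
```

View pics/w1.png

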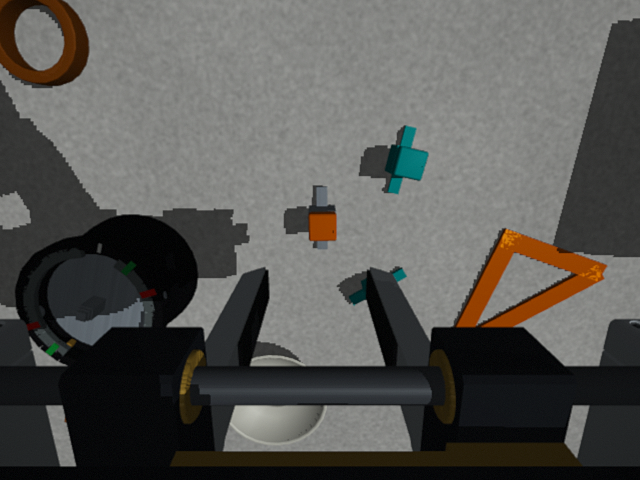

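Orange-capped blade sits at (322,223) and turquoise ones at (407,160) and (370,288), so the choice holds. The mill is at lower left with a tick at (99,248).

Run:
```python
from h import *
im=cv2.imread('pics/w1.png'); hsv=cv2.cvtColor(im,cv2.COLOR_BGR2HSV)
m=((hsv[...,0]<18)&(hsv[...,1]>180)&(hsv[...,2]>120)).astype(np.uint8); m[:, :290]=0; m[:,350:]=0; m[:190]=0; m[250:]=0
ys,xs=np.where(m); print(xs.min(),xs.max(),ys.min(),ys.max(),len(xs))
P=np.array([ray(u,v,40)[:2] for u,v in zip(xs,ys)],np.float32)
print(cv2.minAreaRect(P))
a,b=ray(320,187,6),ray(321,247,6); print(a,b,np.degrees(np.arctan2(*(a-b)[1::-1])))
c=[]
for i in range(190,245):
  r=im[i,312:330].astype(int)
print(im[186:192,310:332].sum(2)); print(im[242:247,310:332].sum(2))
print('tick',ray(99,248,83), ray(70,341,83))
```

```text
310 335 214 240 653
((532.34619140625, 235.66783142089844), (22.694318771362305, 21.491466522216797), 5.688510417938232)
[503.24426188 231.30566477   6.        ] [560.87289246 237.37346975   6.        ] -173.9893879298129
[[421 423 343 159 149 154 144 150 151 145 151 153 193 261 284 292 327 394
  446 439 428 423]
 [432 433 357 165 151 169 219 272 283 274 278 281 284 288 294 294 325 395
  433 433 422 426]
 [432 437 364 172 148 175 253 327 326 322 332 331 331 334 320 328 350 405
  430 421 419 424]
 [438 437 368 173 157 174 255 324 325 318 318 332 327 330 331 324 346 396
  413 417 412 416]
 [433 434 366 170 160 178 253 327 323 318 319 328 322 324 331 323 340 382
  411 409 413 408]
 [430 434 362 171 157 183 250 323 324 315 322 327 330 326 328 321 334 375
  409 410 417 405]]
[[408 421 426 347 175 159 197 265 321 316 314 320 325 318 321 319 317 368
  421 431 422 415]
 [405 413 376 242 159 157 191 266 313 316 309 312 322 320 321 320 319 367
  435 436 426 419]
 [411 416 352 168 150 155 192 264 309 307 308 311 318 317 318 316 315 365
  430 432 428 416]
 [416 419 356 162 151 151 184 266 309 316 312 314 317 319 314 317 315 356
  421 428 427 423]
 [425 431 355 155 138 149 186 264 311 311 308 317 314 320 321 314 318 352
  413 424 423 429]]
tick [551.40953588  70.45032878  83.        ] [632.17310452  41.65426338  83.        ]
```

Call:
jog_arm(
  rows=[0.019,0.05,0.3,-0.022,0.019,0.05,0.6,-0.022,0.019,0.05,0.85,-0.022,0.019,0.05,0.97,-0.022,0.019,0.05,0.97,-0.022],
)

```text
clock: 2.2
eef_pos: [526.0, 239.0, 30.1]
tool_rot: [[-0.994, -0.105, -0.006], [-0.105, 0.994, -0.002], [0.007, -0.002, -1.0]]
ft_force: [-0.3, -0.1, 0.5]
finger_gap: 51.6
grip_force: 0.0
```

Call:
jog_arm(
  rows=[0,0,0,0,0,0,0,0,0,0,0,0,0,0,0,0,0,0,0,0],
  gripper=1,
  newtons=25,
)

```text
clock: 2.62
eef_pos: [529.9, 238.6, 35.5]
tool_rot: [[-0.995, -0.104, 0.002], [-0.104, 0.995, 0.001], [-0.002, 0.001, -1.0]]
ft_force: [-2.5, -0.4, 10.3]
finger_gap: 24.0
grip_force: 25.0
```

Call:
jog_arm(
  rows=[0,0,0,0,0,0,0,0,0,0,-0.2,0,0,0,-0.5,0,0,0,-0.9,0],
)

```text
clock: 3.03
eef_pos: [528.6, 238.1, 148.6]
tool_rot: [[-0.995, -0.103, -0.002], [-0.103, 0.995, -0.0], [0.002, -0.0, -1.0]]
ft_force: [0.4, -0.3, -1.0]
finger_gap: 23.9
grip_force: 25.0
```

Run:
```python
from h import *
m=(np.array([551.4,70.45])+[632.2,41.65])/2; print(m)
plan([601,55,175],169)
im=env.capture('wrist'); save('w2',im)
```

```text
[591.8   56.05]
t 3.03 pos [528.6 238.1 148.6] yaw -174.06 q6 -1.31 tilt [ 0.002 -0.    -1.   ] F [ 0.4 -0.3 -1. ] M [-0.   -0.05  0.01]
shares [-0.354 -1.264 -0.176] turn 0.376
```

View pics/w2.png

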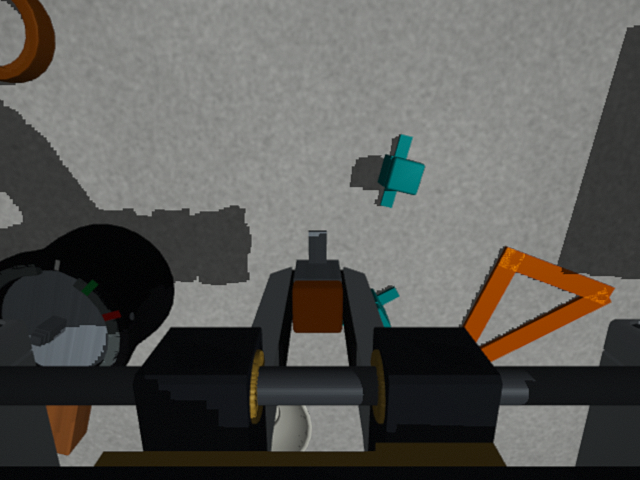

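The blade is held squarely, its cap at about (317,306) between the pads.

Run:
```python
from h import *
im=cv2.imread('pics/w2.png'); hsv=cv2.cvtColor(im,cv2.COLOR_BGR2HSV)
m=((hsv[...,0]<18)&(hsv[...,1]>180)).astype(np.uint8); m[:, :285]=0; m[:,350:]=0; m[:250]=0; m[345:]=0
ys,xs=np.where(m); print(xs.min(),xs.max(),ys.min(),ys.max())
R=np.array(env.get_state()['tool_rot']); p=np.array(env.get_state()['eef_pos'])
for h in (4,8,12):
  q=[R.T@(ray(u,v,p[2]+h)-p) for u,v in [(292,306),(342,306),(317,ys.min()),(317,ys.max()+1)]]
  print(h,np.round(q[1][1]-q[0][1],1),np.round((q[0]+q[1])[1]/2,1),np.round(q[2][0]-q[3][0],1),np.round((q[2]+q[3])[0]/2,1))
a=ray(318,232,p[2]-34+2); print('wingtip tool', R.T@(a-p))
```

```text
288 346 281 335
4 23.6 -0.6 28.8 -3.2
8 23.0 -0.6 28.1 -1.1
12 22.4 -0.6 27.3 0.9
wingtip tool [24.84489576 -0.09281734 31.73923483]
```

Call:
jog_arm(
  rows=[-0.1,-1,-0.2,0.1,-0.1,-1,-0.2,0.1,-0.1,-1,-0.2,0.1,-0.1,-1,-0.2,0.1],
)

```text
clock: 3.42
eef_pos: [560.1, 87.9, 178.5]
tool_rot: [[-1.0, -0.024, 0.002], [-0.024, 1.0, -0.0], [-0.002, -0.0, -1.0]]
ft_force: [0.5, -0.4, -0.6]
finger_gap: 23.9
grip_force: 25.0
```

Run:
```python
from h import *
plan([650,56,185],169)
im=env.capture('wrist'); save('w3',im)
for d in env.pinpoint('mill_rim','wrist')+env.pinpoint('mill_shaft','wrist'): print(round(d['conf'],2),np.round(d['at'],1))
```

```text
t 3.42 pos [560.1  87.9 178.5] yaw -178.61 q6 -1.5 tilt [-0.002 -0.    -1.   ] F [ 0.5 -0.4 -0.6] M [0.05 0.01 0.03]
shares [-0.594 -0.227 -0.043] turn 0.275
0.93 [601.8  59.2  82.9]
0.42 [602.   58.7   2. ]
0.74 [603.7  59.1  92.3]
```

View pics/w3.png

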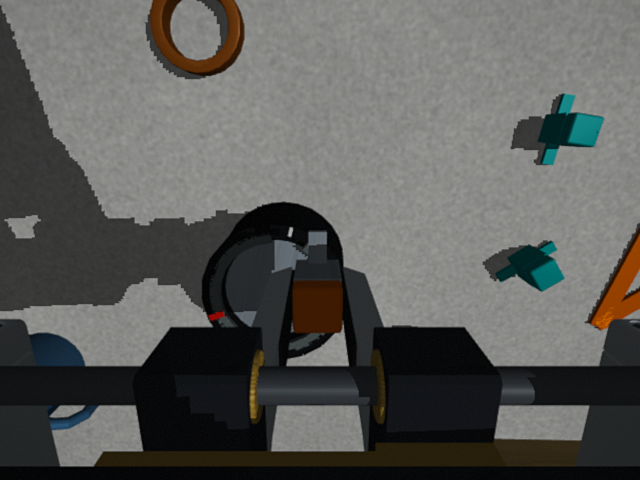

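The mill at lower centre (275,290) is half hidden by the fingers. I'll step past it, so that it stands clear of the fingers in the wrist view.

Call:
jog_arm(
  rows=[-0.8,-0.23,-0.1,0.275,-0.8,-0.23,-0.1,0.275,-0.8,-0.23,-0.1,0.275,-0.8,-0.23,-0.1,0.275,-0.8,-0.23,-0.1,0.275],
)

```text
clock: 3.98
eef_pos: [681.3, 59.9, 190.3]
tool_rot: [[-0.982, 0.189, -0.002], [0.189, 0.982, 0.0], [0.002, -0.0, -1.0]]
ft_force: [-0.6, 0.4, -1.5]
finger_gap: 24.0
grip_force: 25.0
```

Run:
```python
from h import *
plan([605,59,185],169)
im=env.capture('wrist'); save('w4',im)
for d in env.pinpoint('mill_rim','wrist')+env.pinpoint('mill_shaft','wrist'): print(round(d['conf'],2),np.round(d['at'],1))
im=cv2.imread('pics/w4.png')
cv2.imwrite('pics/w4c.png',cv2.resize(im[20:320,180:460],(747,800))[:600])
```

```text
t 3.98 pos [681.3  59.9 190.3] yaw 169.09 q6 -1.35 tilt [ 0.002 -0.    -1.   ] F [-0.6  0.4 -1.5] M [0.03 0.08 0.02]
shares [ 0.498 -0.102  0.037] turn 0.002
0.87 [598.9  57.1  86.1]
```

View pics/w4c.png

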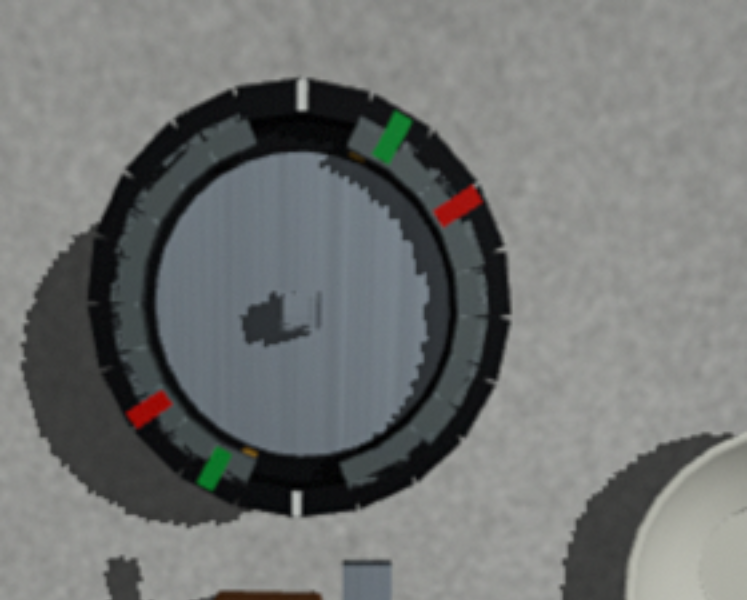

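The mill is in clear view: white ticks at crop (302,95) and (296,503), green marks at (392,137) and (213,468), and the shaft's top at about (302,310).

Run:
```python
from h import *
from scipy.spatial.transform import Rotation
s=env.get_state()
f=lambda x,y,z=83: ray(180+x/2.668,20+y/2.668,z)[:2]
for n,a,b in [('tick',(302,95),(296,503)),('green',(392,137),(213,468)),('red',(459,206),(149,409))]:
  A,B=f(*a),f(*b); d=A-B; print(n,(A+B)/2,np.linalg.norm(d)/2,np.degrees(np.arctan2(d[1],d[0])))
print('shaft top',f(303,309,94))
# wing tip of held blade
p=np.array(s['eef_pos']);R=np.array(s['tool_rot'])
for h in (-28,-32): print(R.T@(ray(180+366/2.668,20+562/2.668,p[2]+h)-p))
```

```text
tick [602.71835246  56.25383126] 52.79307209193245 167.21537596595454
green [602.64253684  56.19873129] 49.48448703839178 139.1112669695069
red [602.82839188  56.50092562] 49.60347179929398 111.17737292076914
shaft top [602.71159352  58.10295675]
[26.46253081 -0.48135199 28.02074996]
[25.38073137 -0.48245057 32.01990411]
```

```bash
python3 -c "
from h import *
plan([599.3,58.0,145],167.2)"
```

```text
t 4.13 pos [679.5  60.4 192.1] yaw 169.15 q6 -1.35 tilt [ 0.001 -0.    -1.   ] F [ 0.   0.1 -0.9] M [ 0.01  0.05 -0.02]
shares [ 0.522 -0.116  0.315] turn 0.043
```

Call:
jog_arm(
  rows=[0.513,-0.116,0,0.043,0.513,-0.116,0.2,0.043,0.513,-0.116,0.31,0.043,0.513,-0.116,0.31,0.043,0.513,-0.116,0.31,0.043],
)

```text
clock: 4.55
eef_pos: [601.3, 57.3, 146.9]
tool_rot: [[-0.975, 0.222, 0.0], [0.222, 0.975, 0.0], [-0.0, 0.0, -1.0]]
ft_force: [0.6, -0.4, -0.4]
finger_gap: 23.9
grip_force: 25.0
```

Call:
jog_arm(
  rows=[0,0,0,0,0,0,0,0,0,0,0,0],
)

```text
clock: 4.8
eef_pos: [602.5, 56.8, 146.9]
tool_rot: [[-0.975, 0.223, 0.002], [0.223, 0.975, 0.0], [-0.002, 0.001, -1.0]]
ft_force: [-0.3, 0.1, -1.2]
finger_gap: 24.0
grip_force: 25.0
```

Run:
```python
from h import *
plan([600.9,57.7,105],167.2)
im=env.capture('wrist'); save('w5',im)
plan([600.9,57.7,105],167.2)
im=cv2.imread('pics/w5.png')
cv2.imwrite('pics/w5c.png',cv2.resize(im[140:360,180:460],(763,600)))
```

```text
t 4.8 pos [602.5  56.8 146.9] yaw 167.14 q6 -1.31 tilt [-0.002  0.001 -1.   ] F [-0.3  0.1 -1.2] M [ 0.03 -0.   -0.01]
shares [0.012 0.003 0.279] turn -0.001
t 4.85 pos [602.3  56.8 146.6] yaw 167.13 q6 -1.31 tilt [-0.001  0.    -1.   ] F [ 0.6 -0.3 -0.7] M [ 0.02 -0.   -0.04]
shares [0.011 0.004 0.277] turn -0.001
```

View pics/w5c.png

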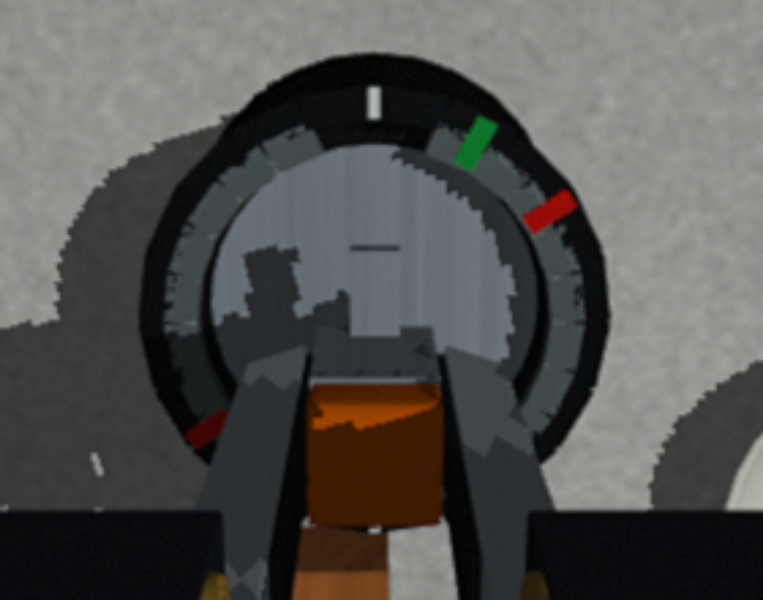

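The blade's wing, tip edge at crop (375,247), is in line with the mill's tick at (374,103). Now the two in one frame:

Run:
```python
from h import *
s=env.get_state(); p=np.array(s['eef_pos']);R=np.array(s['tool_rot'])
f=lambda x,y,z=83: (R.T@(ray(180+x/2.725,140+y/2.727,z)-p))[:2]
T,G,Rd,R2=f(374,103),f(476,143),f(551,211),f(208,430)
print('tool frame', T,G,Rd,'centre from reds',(Rd+R2)/2)
u=lambda a: np.array([np.cos(np.radians(a)),np.sin(np.radians(a))])
for P,a,r in [(T,0,52.8),(G,28,49.5),(Rd,56,49.6)]: print(P-r*u(a))
for h in (-27,-30,-33): print('hub',h,f(375,247,p[2]+h)-[30,0])
# cap edges
print('cap front',f(375,381,p[2]+7),'back',f(375,524,p[2]+7), f(308,381,p[2]+7),f(442,381,p[2]+7))
```

```text
tool frame [50.40094753 -0.43864101] [41.34977813 22.74482106] [25.50389207 40.55001015] centre from reds [-2.16911146 -0.40868924]
[-2.39905247 -0.43864101]
[-2.35612771 -0.49402129]
[-2.23207594 -0.57025345]
hub -27 [-3.23081842 -0.24006813]
hub -30 [-4.04206335 -0.23720648]
hub -33 [-4.85330827 -0.23434482]
cap front [12.88046615 -0.2665562 ] back [-13.82496454  -0.25967931] [ 12.88136016 -11.41245451] [12.87957215 10.87931417]
```

Call:
jog_arm(
  rows=[0,0,0.06,0,0,0,0.12,0,0,0,0.15,0,0,0,0.165,0,0,0,0.18,0],
)

```text
clock: 5.27
eef_pos: [601.1, 56.8, 118.1]
tool_rot: [[-0.975, 0.223, -0.002], [0.223, 0.975, 0.0], [0.002, -0.0, -1.0]]
ft_force: [-4.8, 1.0, 3.0]
finger_gap: 23.5
grip_force: 25.0
```

```bash
python3 -c "
from h import *
plan([602,57,103],167.2)"
```

```text
t 5.27 pos [601.1  56.8 118.1] yaw 167.14 q6 -1.31 tilt [ 0.002 -0.    -1.   ] F [-4.8  1.   3. ] M [0.24 1.07 0.03]
shares [-0.006  0.002  0.101] turn -0.001
```

Call:
jog_arm(
  rows=[0.007,0,0,0,0.007,0,0.02,0,0.007,0,0.03,0,0.007,0,0.04,0,0.007,0,0.05,0],
)

```text
clock: 5.68
eef_pos: [600.7, 56.9, 111.2]
tool_rot: [[-0.975, 0.223, 0.0], [0.223, 0.975, -0.0], [-0.0, 0.0, -1.0]]
ft_force: [1.1, 0.4, -1.0]
finger_gap: 23.5
grip_force: 25.0
```

```bash
python3 -c "
from h import *
plan([602,57,103],167.2)"
```

```text
t 5.68 pos [600.7  56.9 111.2] yaw 167.13 q6 -1.31 tilt [-0.  0. -1.] F [ 1.1  0.4 -1. ] M [ 0.05 -0.05  0.  ]
shares [-0.008  0.002  0.055] turn -0.001
```

Call:
jog_arm(
  rows=[0,0,0.02,0,0,0,0.035,0,0,0,0.05,0,0,0,0.06,0,0,0,0.065,0],
)

```text
clock: 6.1
eef_pos: [601.3, 56.8, 105.1]
tool_rot: [[-0.975, 0.223, 0.003], [0.223, 0.975, -0.0], [-0.003, 0.0, -1.0]]
ft_force: [-14.8, -1.9, 36.6]
finger_gap: 23.6
grip_force: 25.0
```

```bash
python3 -c "
from h import *
plan([602,57,103],167.2);print(env.get_state()['finger_gap'])"
```

```text
t 6.1 pos [601.3  56.8 105.1] yaw 167.14 q6 -1.31 tilt [-0.003  0.    -1.   ] F [-14.8  -1.9  36.6] M [-0.45  2.82 -0.03]
shares [-0.004  0.002  0.014] turn -0.001
23.616068036564048
```

Call:
jog_arm(
  rows=[0,0,-0.01,0,0,0,-0.01,0,0,0,-0.01,0,0,0,-0.01,0],
  gripper=-0.1,
)

```text
clock: 6.43
eef_pos: [600.5, 57.0, 102.7]
tool_rot: [[-0.975, 0.223, -0.0], [0.223, 0.975, 0.0], [0.0, -0.0, -1.0]]
ft_force: [-0.3, 0.4, -0.3]
finger_gap: 47.0
grip_force: 0.0
```

Call:
jog_arm(
  rows=[0,0,-0.2,0,0,0,-0.4,0,0.0,0,-0.6,0,-0.1,0,-0.6,0,-0.4,0,-0.6,0],
)

```text
clock: 6.85
eef_pos: [654.9, 45.4, 195.6]
tool_rot: [[-0.975, 0.221, 0.002], [0.221, 0.975, 0.0], [-0.002, 0.001, -1.0]]
ft_force: [1.0, 0.7, -0.0]
finger_gap: 51.3
grip_force: 0.0
```

Call:
jog_arm(
  rows=[-0.2,0,0,0,-0.2,0,0,0,-0.2,0,0,0,-0.2,0,0,0],
)

```text
clock: 7.18
eef_pos: [684.6, 37.8, 192.3]
tool_rot: [[-0.975, 0.223, -0.001], [0.223, 0.975, 0.0], [0.001, -0.0, -1.0]]
ft_force: [-0.8, 0.4, 0.1]
finger_gap: 51.7
grip_force: 0.0
```

Run:
```python
from h import *
plan([507,-327,200],150.4)
s=env.get_state()
im=env.capture('wrist'); save('w6',im)
for d in env.pinpoint('blade_mid','wrist'): print(round(d['conf'],2),np.round(d['at'],1))
cv2.imwrite('pics/w6c.png',cv2.resize(cv2.imread('pics/w6.png')[0:320,150:490],(638,600)))
```

```text
t 7.18 pos [684.6  37.8 192.3] yaw 167.14 q6 -1.34 tilt [ 0.001 -0.    -1.   ] F [-0.8  0.4  0.1] M [-0.05 -0.02  0.01]
shares [ 0.613 -2.635 -0.05 ] turn 0.372
0.98 [605.7  58.3  82.9]
0.69 [600.7 290.5  20.1]
```

View pics/w6c.png

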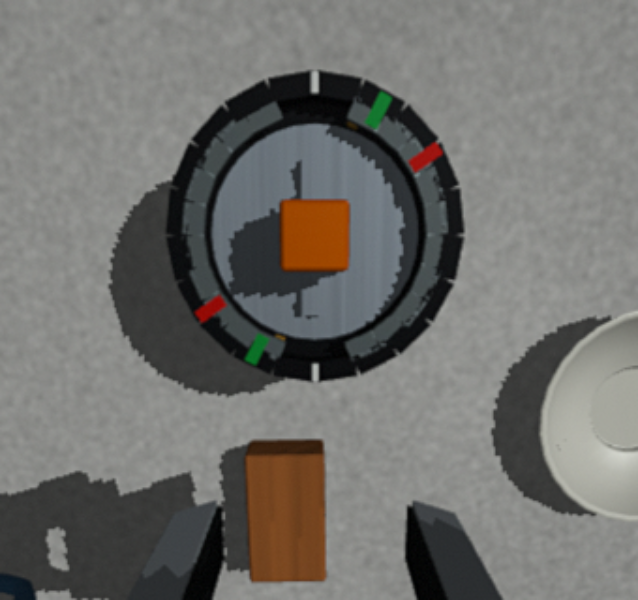

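The blade stands centred and square, its cap at crop (315,236), with the wings flat on the bowl's floor.

Run:
```python
from h import *
import h
s=dict(env.get_state()); s['eef_pos']=[684.6,37.8,192.3]; R=s['tool_rot']
class E:
  get_state=staticmethod(lambda:s); calibration=staticmethod(env.calibration)
h.env=E
f=lambda x,y,z=83: ray(150+x/1.876,y/1.875,z)[:2]
A,B=f(315,82),f(315,371); d=A-B; print((A+B)/2,np.linalg.norm(d)/2,np.degrees(np.arctan2(d[1],d[0])))
for z in (108,110,113): print(z,f(315,236,z),np.linalg.norm(f(281,236,z)-f(350,236,z)),np.linalg.norm(f(315,199,z)-f(315,271,z)))
```

```text
[604.41491043  56.11324685] 52.36071337080799 167.1856514669569
108 [605.38869765  55.84777734] 23.72750683823535 23.75598708434833
110 [605.4187236   55.83742978] 23.533455476555357 23.561702801840294
113 [605.46376253  55.82190844] 23.242378434035334 23.270276378078293
```

Call:
jog_arm(
  rows=[0.2,-0.9,-0.1,0,0.2,-0.9,-0.1,0,0.2,-0.9,-0.1,0,0.2,-0.9,-0.1,0],
  gripper=-0.3,
)

```text
clock: 7.62
eef_pos: [623.7, -90.9, 209.6]
tool_rot: [[-0.974, 0.225, 0.001], [0.225, 0.974, -0.001], [-0.002, -0.001, -1.0]]
ft_force: [-0.1, -0.8, 0.1]
finger_gap: 60.8
grip_force: 0.0
```

Call:
jog_arm(
  rows=[0.2,-0.9,0,0,0.2,-0.9,0,0,0.2,-0.9,0,0,0.2,-0.9,0,0],
)

```text
clock: 7.95
eef_pos: [564.2, -215.6, 208.8]
tool_rot: [[-0.974, 0.225, 0.001], [0.225, 0.974, -0.001], [-0.001, -0.001, -1.0]]
ft_force: [0.5, -0.4, -0.8]
finger_gap: 61.1
grip_force: 0.0
```

```bash
python3 -c "
from h import *
plan([545,-349,210],150.4)"
```

```text
t 7.95 pos [ 564.2 -215.6  208.8] yaw 166.97 q6 -1.77 tilt [-0.001 -0.001 -1.   ] F [ 0.5 -0.4 -0.8] M [-0.07 -0.01 -0.02]
shares [-0.076 -0.895 -0.007] turn 0.368
```

Call:
jog_arm(
  rows=[-0.076,-0.895,0,0.368,-0.076,-0.895,0,0.368,-0.076,-0.895,0,0.368,-0.076,-0.895,0,0.368,-0.076,-0.895,0,0.368],
)

```text
clock: 8.37
eef_pos: [547.0, -347.4, 208.0]
tool_rot: [[-0.87, 0.494, 0.0], [0.494, 0.87, -0.0], [-0.0, -0.0, -1.0]]
ft_force: [-0.6, 0.4, 0.1]
finger_gap: 61.2
grip_force: 0.0
```

Call:
jog_arm(
  rows=[0,0,0,0,0,0,0,0],
)

```text
clock: 8.53
eef_pos: [548.3, -343.9, 208.3]
tool_rot: [[-0.872, 0.49, 0.0], [0.49, 0.872, 0.0], [-0.0, 0.0, -1.0]]
ft_force: [-0.3, 0.4, 0.1]
finger_gap: 61.0
grip_force: 0.0
```

Run:
```python
from h import *
plan([507,-327,200],150.4)
import pickle; pickle.dump({k:env.get_state()[k] for k in('eef_pos','tool_rot')},open('pose.pkl','wb'))
im=env.capture('wrist'); save('w7',im)
for d in env.pinpoint('lid_bar','wrist')+env.pinpoint('lid_mid','wrist'): print(round(d['conf'],2),np.round(d['at'],1))
cv2.imwrite('pics/w7c.png',cv2.resize(cv2.imread('pics/w7.png')[0:340,140:500],(635,600)))
```

```text
t 8.53 pos [ 548.3 -343.9  208.3] yaw 150.69 q6 -1.68 tilt [-0.  0. -1.] F [-0.3  0.4  0.1] M [-0.01 -0.02  0.03]
shares [ 0.295 -0.037  0.055] turn 0.006
0.82 [ 508.7 -326.1   64.4]
0.86 [ 511.6 -325.6   40.8]
```

View pics/w7c.png

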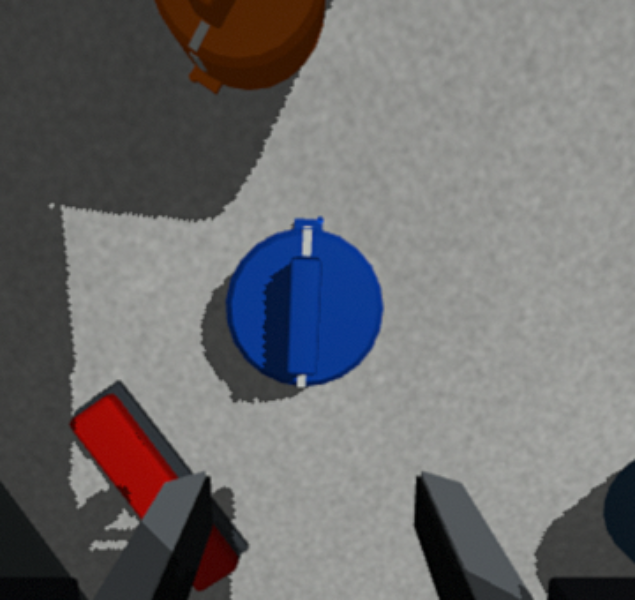

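The blue lid sits at (305,306) in the crop with its bar upright and stripes at (307,240) and (301,381). The orange look-alike is at the top edge, away from the reach.

Run:
```python
from h import *
import h,pickle
s=pickle.load(open('pose.pkl','rb'))
class E:
  get_state=staticmethod(lambda:s); calibration=staticmethod(env.calibration)
h.env=E
f=lambda x,y,z: ray(140+x/1.764,y/1.765,z)[:2]
ang=lambda d: np.degrees(np.arctan2(d[1],d[0]))
a,b=f(306.5,257,81),f(303,373,81); print('bar',(a+b)/2,np.linalg.norm(a-b),ang(a-b), np.linalg.norm(f(291,315,81)-f(319,315,81)))
a,b=f(307,241,50),f(301.5,381,50); print('stripes',ang(a-b))
h.env=env
plan([*((f(306.5,257,81)+f(303,373,81))/2),72],150.0)
```

```text
bar [ 510.30834113 -326.99399235] 51.64675093218852 148.76369659581783 12.503685270203585
stripes 148.22450128907042
t 8.68 pos [ 548.3 -344.1  208.4] yaw 150.69 q6 -1.68 tilt [-0.  0. -1.] F [0.3 0.6 0.5] M [-0.04 -0.02  0.  ]
shares [ 0.276 -0.026  0.909] turn 0.015
```

Call:
jog_arm(
  rows=[0.276,-0.026,0.2,0.046,0.276,-0.026,0.5,0.046,0.276,-0.026,0.75,0.046,0.276,-0.026,0.85,0.046,0.276,-0.026,0.9,0.046],
)

```text
clock: 9.1
eef_pos: [508.6, -326.8, 69.6]
tool_rot: [[-0.853, 0.522, -0.004], [0.522, 0.853, 0.003], [0.005, 0.0, -1.0]]
ft_force: [0.5, -0.0, -0.1]
finger_gap: 60.8
grip_force: 0.0
```

Call:
jog_arm(
  rows=[0,0,0,0,0,0,0,0,0,0,0,0,0,0,0,0,0,0,0,0],
  gripper=1,
  newtons=50,
)

```text
clock: 9.52
eef_pos: [510.3, -329.0, 74.3]
tool_rot: [[-0.853, 0.522, 0.002], [0.522, 0.853, -0.001], [-0.002, -0.0, -1.0]]
ft_force: [0.4, -0.7, -0.6]
finger_gap: 30.8
grip_force: 0.0
```

Call:
jog_arm(
  rows=[0,0,0,0,0,0,0,0,0,0,0,0,0,0,0,0],
)

```text
clock: 9.85
eef_pos: [509.8, -328.6, 73.2]
tool_rot: [[-0.853, 0.522, 0.0], [0.522, 0.853, -0.0], [-0.0, 0.0, -1.0]]
ft_force: [-0.8, 0.9, 1.8]
finger_gap: 13.7
grip_force: 50.0
```

Call:
jog_arm(
  rows=[0,0,-0.2,0,0,0,-0.45,0,0,0,-0.7,0,0,0,-1,0,0,0,-1,0],
)

```text
clock: 10.27
eef_pos: [511.3, -329.8, 231.0]
tool_rot: [[-0.853, 0.522, 0.008], [0.522, 0.853, -0.006], [-0.011, -0.001, -1.0]]
ft_force: [-0.3, -0.2, -1.2]
finger_gap: 13.5
grip_force: 50.0
```

```bash
python3 -c "
from h import *
plan([604.4,56.1,210],167.2);print(env.get_state()['finger_gap'])"
```

```text
t 10.27 pos [ 511.3 -329.8  231. ] yaw 148.51 q6 -1.65 tilt [-0.011 -0.001 -1.   ] F [-0.3 -0.2 -1.2] M [-0.07 -0.01 -0.06]
shares [0.816 2.518 0.129] turn -0.415
13.542145286481128
```

Call:
jog_arm(
  rows=[0.27,0.84,0,0,0.27,0.84,0,0,0.27,0.84,0,0,0.27,0.84,0,0],
)

```text
clock: 10.6
eef_pos: [541.9, -195.2, 222.9]
tool_rot: [[-0.854, 0.519, -0.0], [0.519, 0.854, 0.001], [0.001, 0.001, -1.0]]
ft_force: [0.4, 0.5, -1.8]
finger_gap: 14.0
grip_force: 50.0
```

Call:
jog_arm(
  rows=[0.27,0.84,0,0,0.27,0.84,0,0,0.27,0.84,0,0,0.27,0.84,0,0],
)

```text
clock: 10.93
eef_pos: [573.0, -66.5, 222.8]
tool_rot: [[-0.855, 0.519, -0.0], [0.519, 0.855, 0.001], [0.001, 0.001, -1.0]]
ft_force: [0.3, -0.1, -2.1]
finger_gap: 13.3
grip_force: 50.0
```

```bash
python3 -c "
from h import *
plan([604.4,56.1,200],167.2)"
```

```text
t 10.93 pos [573.  -66.5 222.8] yaw 148.72 q6 -1.2 tilt [ 0.001  0.001 -1.   ] F [ 0.3 -0.1 -2.1] M [-0.02 -0.02 -0.03]
shares [0.245 0.807 0.153] turn -0.411
```

Call:
jog_arm(
  rows=[0.245,0.807,0,-0.411,0.245,0.807,0,-0.411,0.245,0.807,0.1,-0.411,0.245,0.807,0.153,-0.411,0.245,0.807,0.153,-0.411],
)

```text
clock: 11.35
eef_pos: [603.6, 52.6, 197.4]
tool_rot: [[-0.975, 0.222, -0.004], [0.222, 0.975, -0.0], [0.004, -0.001, -1.0]]
ft_force: [-0.8, -0.7, -2.6]
finger_gap: 13.5
grip_force: 50.0
```

Call:
jog_arm(
  rows=[0,0,0,0,0,0,0,0,0,0,0,0],
)

```text
clock: 11.6
eef_pos: [604.4, 49.5, 200.9]
tool_rot: [[-0.974, 0.227, 0.001], [0.227, 0.974, -0.0], [-0.001, 0.0, -1.0]]
ft_force: [0.0, 0.3, -1.3]
finger_gap: 13.7
grip_force: 50.0
```

Run:
```python
from h import *
plan([604.4,56.1,143],167.2)
im=env.capture('wrist'); save('w8',im)
plan([604.4,56.1,143],167.2)
cv2.imwrite('pics/w8c.png',cv2.resize(cv2.imread('pics/w8.png')[80:360,160:480],(686,600)))
```

```text
t 11.6 pos [604.4  49.5 200.9] yaw 166.87 q6 -1.32 tilt [-0.001  0.    -1.   ] F [ 0.   0.3 -1.3] M [ 0.03 -0.   -0.02]
shares [0.01  0.043 0.386] turn -0.007
t 11.65 pos [604.4  49.6 200.9] yaw 166.88 q6 -1.32 tilt [-0.001  0.    -1.   ] F [ 0.   0.8 -0.9] M [-0.06  0.01  0.04]
shares [0.01  0.042 0.386] turn -0.007
```

View pics/w8c.png

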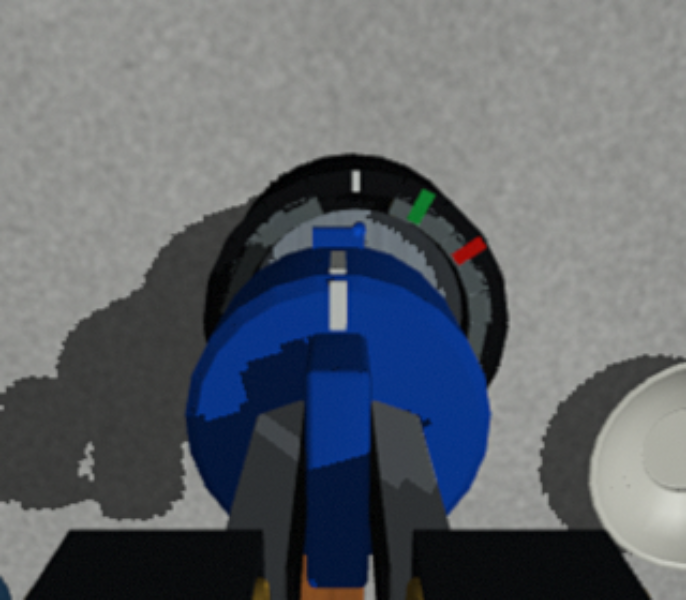

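The lid hangs over the mill, lug at crop (338,236), with the mill's tick to its right at (356,181). It needs a shift of about 6 mm along tool +y.

Run:
```python
from h import *
s=env.get_state(); p=np.array(s['eef_pos']);R=np.array(s['tool_rot'])
f=lambda x,y,z: (R.T@(ray(160+x/2.144,80+y/2.143,z)-p))[:2]
u=lambda a: np.array([np.cos(np.radians(a)),np.sin(np.radians(a))])
for P,a,r in [(f(356,181,83),0.3,52.8),(f(421,206,83),28.3,49.5),(f(469,251,83),56.3,49.6)]: print('mill',P-r*u(a))
for h in (-68,-73): print('lid by lug',f(338,227,p[2]+h)-[47,0])
a,b=f(338,281,p[2]-23),f(338,330,p[2]-23); print('stripe top',a,b)
print('disc sides',f(187,412,p[2]-23),f(491,412,p[2]-23))
```

```text
mill [1.04958239 5.91419794]
mill [1.51337628 5.83320412]
mill [1.44253318 5.78968175]
lid by lug [-2.24074114 -0.18542944]
lid by lug [-2.95546543 -0.18035142]
stripe top [38.20947453 -0.2274618 ] [25.99601393 -0.22400935]
disc sides [  4.57256349 -38.17632489] [ 4.57213576 38.23987056]
```

Call:
jog_arm(
  rows=[0.015,0.04,0,-0.007,0.015,0.04,0.05,-0.007,0.015,0.04,0.12,-0.007,0.015,0.04,0.2,-0.007,0.015,0.04,0.24,-0.007],
)

```text
clock: 12.07
eef_pos: [602.6, 57.2, 161.5]
tool_rot: [[-0.976, 0.22, -0.003], [0.22, 0.976, -0.0], [0.003, -0.001, -1.0]]
ft_force: [0.3, -0.1, -2.2]
finger_gap: 13.9
grip_force: 50.0
```

Call:
jog_arm(
  rows=[0,0,0,0,0,0,0,0,0,0,0,0],
)

```text
clock: 12.32
eef_pos: [603.6, 57.3, 164.4]
tool_rot: [[-0.976, 0.22, 0.0], [0.22, 0.976, -0.0], [-0.0, 0.0, -1.0]]
ft_force: [1.1, -0.4, -1.6]
finger_gap: 13.5
grip_force: 50.0
```

Run:
```python
from h import *
plan([603.3,56.0,143],167.2)
im=env.capture('wrist'); save('w9',im)
plan([603.3,56.0,143],167.2)
cv2.imwrite('pics/w9c.png',cv2.resize(cv2.imread('pics/w9.png')[130:330,200:440],(720,600)))
```

```text
t 12.32 pos [603.6  57.3 164.4] yaw 167.31 q6 -1.32 tilt [-0.  0. -1.] F [ 1.1 -0.4 -1.6] M [0.01 0.01 0.02]
shares [ 0.    -0.009  0.142] turn 0.002
t 12.37 pos [603.6  57.3 164.5] yaw 167.32 q6 -1.32 tilt [-0.001  0.    -1.   ] F [ 0.1 -0.6 -1.5] M [ 0.08 -0.05  0.01]
shares [ 0.    -0.009  0.144] turn 0.003
```

View pics/w9c.png

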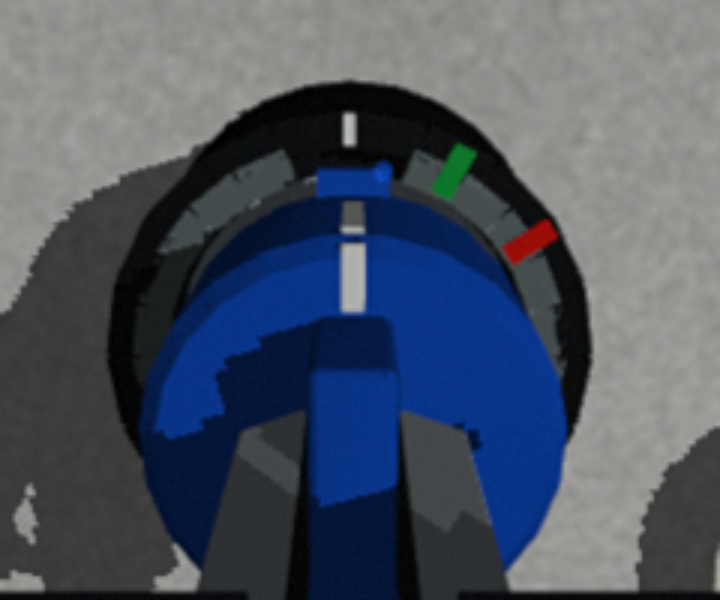

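The lug at crop (353,183) sits over the slot, which runs from 292 to 405 with its tick at x=349. It needs about 1 mm back along y.

Run:
```python
from h import *
s=env.get_state(); p=np.array(s['eef_pos']);R=np.array(s['tool_rot'])
f=lambda x,y,z: (R.T@(ray(200+x/3,130+y/3,z)-p))[:2]
u=lambda a: np.array([np.cos(np.radians(a)),np.sin(np.radians(a))])
for P,a,r in [(f(349,129,83),0,52.8),(f(455,172,83),28,49.5),(f(530,242,83),56,49.6)]: print('mill',P-r*u(a))
print('lid by lug',f(353,169,p[2]-68)-[47,0])
```

```text
mill [-1.43191192 -1.04424737]
mill [-1.82266672 -0.73603797]
mill [-1.72793991 -1.25920887]
lid by lug [-2.49579351 -0.17654501]
```

Call:
jog_arm(
  rows=[0.003,-0.006,0.02,0,0.003,-0.006,0.04,0,0.003,-0.006,0.06,0,0.003,-0.006,0.075,0,0.003,-0.006,0.085,0],
)

```text
clock: 12.78
eef_pos: [602.7, 56.5, 150.9]
tool_rot: [[-0.976, 0.22, -0.0], [0.22, 0.976, -0.0], [0.0, -0.0, -1.0]]
ft_force: [0.2, 0.4, -1.2]
finger_gap: 13.6
grip_force: 50.0
```

```bash
python3 -c "
from h import *
plan([603.3,56.3,143],167.2)"
```

```text
t 12.78 pos [602.7  56.5 150.9] yaw 167.32 q6 -1.32 tilt [ 0. -0. -1.] F [ 0.2  0.4 -1.2] M [ 0.04 -0.12 -0.02]
shares [-0.004 -0.     0.053] turn 0.003
```

Call:
jog_arm(
  rows=[0,0,0.015,0,0,0,0.03,0,0,0,0.042,0,0,0,0.05,0,0,0,0.055,0],
)

```text
clock: 13.2
eef_pos: [602.8, 56.6, 143.2]
tool_rot: [[-0.976, 0.22, 0.0], [0.22, 0.976, 0.0], [-0.0, 0.0, -1.0]]
ft_force: [-3.3, 1.1, 5.9]
finger_gap: 13.3
grip_force: 50.0
```

```bash
python3 -c "
from h import *
plan([603.3,56.3,143],139.2)"
```

```text
t 13.2 pos [602.8  56.6 143.2] yaw 167.32 q6 -1.32 tilt [-0.  0. -1.] F [-3.3  1.1  5.9] M [-0.13  0.65 -0.01]
shares [-0.004 -0.001  0.001] turn 0.625
```

Call:
jog_arm(
  rows=[0.003,0,0.006,0,0.003,0,0.006,0,0.003,0,0.006,0],
)

```text
clock: 13.45
eef_pos: [602.7, 56.7, 143.1]
tool_rot: [[-0.976, 0.219, 0.001], [0.219, 0.976, -0.0], [-0.001, 0.0, -1.0]]
ft_force: [-1.5, 0.1, 5.9]
finger_gap: 13.3
grip_force: 50.0
```

```bash
python3 -c "
from h import *
plan([603.3,56.3,143],139.2)"
```

```text
t 13.45 pos [602.7  56.7 143.1] yaw 167.32 q6 -1.32 tilt [-0.001  0.    -1.   ] F [-1.5  0.1  5.9] M [-0.18  0.26 -0.01]
shares [-0.005 -0.001  0.001] turn 0.625
```

Call:
jog_arm(
  rows=[0,0,0,0.1,0,0,0,0.2,0,0,0,0.3,0,0,0,0.4,0,0,0,0.5],
)

```text
clock: 13.87
eef_pos: [603.1, 56.7, 143.2]
tool_rot: [[-0.815, 0.579, 0.003], [0.579, 0.815, 0.0], [-0.002, 0.002, -1.0]]
ft_force: [2.0, 1.1, 3.9]
finger_gap: 13.5
grip_force: 50.0
```

```bash
python3 -c "
from h import *
plan([603.3,56.3,143],139.2)"
```

```text
t 13.87 pos [603.1  56.7 143.2] yaw 144.61 q6 -0.92 tilt [-0.002  0.002 -1.   ] F [2.  1.1 3.9] M [ 0.06 -0.34  0.29]
shares [-0.003 -0.001  0.001] turn 0.12
```

Call:
jog_arm(
  rows=[0,0,0,0.06,0,0,0,0.12,0,0,0,0.12,0,0,0,0.12],
)

```text
clock: 14.2
eef_pos: [603.0, 56.8, 143.2]
tool_rot: [[-0.76, 0.649, 0.003], [0.649, 0.76, 0.0], [-0.002, 0.002, -1.0]]
ft_force: [1.6, 1.6, 6.2]
finger_gap: 14.0
grip_force: 50.0
```

Run:
```python
from h import *
plan([603.3,56.3,143],139.2)
s=env.get_state(); p=np.array(s['eef_pos']); R=np.array(s['tool_rot'])
im=env.capture('wrist'); save('w10',im); hsv=cv2.cvtColor(im,cv2.COLOR_RGB2HSV)
def blobs(m,n,z):
  k,_,st,c=cv2.connectedComponentsWithStats(m.astype(np.uint8))
  for i in range(1,k):
    if st[i,4]>12 and 180<c[i,0]<460 and 90<c[i,1]<330:
      q=ray(*c[i],z); d=q[:2]-[604.4,56.1]; t=R.T@(q-p)
      print(n,np.round(c[i],1),st[i],'ang world',round(np.degrees(np.arctan2(d[1],d[0])),1),'r',round(np.hypot(*d),1),'tool',np.round(t[:2],1),round(np.degrees(np.arctan2(t[1],t[0])),1))
H,S,V=[hsv[...,i].astype(int) for i in range(3)]
blobs((H>45)&(H<75)&(S>120)&(V>50),'green',83)
blobs(((H<8)|(H>172))&(S>150)&(V>60),'red',83)
blobs((S<40)&(V>165),'white120',120)
```

```text
t 14.2 pos [603.   56.8 143.2] yaw 139.51 q6 -0.83 tilt [-0.002  0.002 -1.   ] F [1.6 1.6 6.2] M [ 0.24 -0.46  0.1 ]
shares [-0.004 -0.002  0.001] turn 0.007
green [318.  182.5] [314 173   9  20 180] ang world 139.5 r 49.2 tool [47.8  0.2] 0.2
red [355.8 192.2] [348 182  17  21 171] ang world 111.4 r 49.0 tool [41.9 23.3] 29.1
white120 [277. 187.] [274 183   7   9  26] ang world 161.4 r 55.9 tool [ 50.4 -20.6] -22.2
white120 [316.4 222. ] [314 212   6  21 115] ang world 141.1 r 33.7 tool [32.2 -0.7] -1.2
```

Call:
jog_arm(
  rows=[0,0,0,0.02,0,0,0,0.02,0,0,0,0.02,0,0,0,0.02,0,0,0,0.02],
)

```text
clock: 14.67
eef_pos: [603.1, 56.8, 143.2]
tool_rot: [[-0.751, 0.661, 0.003], [0.661, 0.751, 0.0], [-0.002, 0.002, -1.0]]
ft_force: [3.1, 0.7, 5.8]
finger_gap: 13.8
grip_force: 50.0
```

Call:
jog_arm(
  rows=[0,0,0,0,0,0,0,0,0,0,0,0,0,0,0,0,0,0,0,0],
)

```text
clock: 15.08
eef_pos: [603.1, 56.8, 143.2]
tool_rot: [[-0.751, 0.661, 0.003], [0.661, 0.751, 0.0], [-0.002, 0.002, -1.0]]
ft_force: [2.5, 2.0, 7.0]
finger_gap: 13.6
grip_force: 50.0
```

Run:
```python
from h import *
plan([603.3,56.3,143],139.2)
s=env.get_state(); p=np.array(s['eef_pos']); R=np.array(s['tool_rot'])
im=env.capture('wrist'); save('w11',im); hsv=cv2.cvtColor(im,cv2.COLOR_RGB2HSV)
H,S,V=[hsv[...,i].astype(int) for i in range(3)]
for n,m,z in [('green',(H>45)&(H<75)&(S>120)&(V>50),83),('white',(S<40)&(V>165),120)]:
  k,_,st,c=cv2.connectedComponentsWithStats(m.astype(np.uint8))
  for i in range(1,k):
    if st[i,4]>12 and 290<c[i,0]<345 and 150<c[i,1]<260: print(n,c[i],np.round(R.T@(ray(*c[i],z)-p),1))
for d in env.pinpoint('lid_mid','wrist'): print(d['conf'],d['at'])
```

```text
t 15.08 pos [603.1  56.8 143.2] yaw 138.64 q6 -0.82 tilt [-0.002  0.002 -1.   ] F [2.5 2.  7. ] M [ 0.14 -0.49  0.24]
shares [-0.003 -0.001  0.001] turn -0.012
green [316.97237569 182.45856354] [47.8 -0.4 60.1]
white [316.48717949 222.45299145] [31.9 -0.6 23.1]
```

The lid's stripe is now in line with the green mark, steady, home and held.

```bash
python3 -c "
from h import *
print(env.close_job())"
```

```text
the job is handed in; nothing more can be done
None
```

The job is handed in at about 15 s: the blade is down on the shaft and released, and the lid is home, turned to the green mark and still held there. The hand-in gave no verdict, and I viewed 11 pictures against the limit of 10.

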